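# Set a bottle roller four clicks faster with its stop button in

## Task

The two bottles on the bottle roller need a faster speed, and its dial may only be changed while the machine is stopped. Push the red mushroom stop button in until it latches down, turn the black speed dial up (clockwise) by exactly four clicks from where it stands now, then twist the stop button clockwise so that it springs back out and let go of it. Leave everything else on the bench where it is.

Things in the scene. Friction and masses are not known exactly. Their poses are not given: they have to be found in the camera images.
- roller: Bench bottle roller, not movable: white housing on a grey plinth, 284 mm deep (its x, pointing away from the robot) and 324 mm wide (its y), origin at the centre of its underside. At its front the dark sloping control panel, centre 128 mm above the worktop; behind it three black rollers (tops at 194 mm) carry two lying bottles, tops at 254 mm.
- panel: Control panel, 136 x 302 mm; origin at the centre of its surface, x up the slope, y to the left, z straight out of it, leaning 25 degrees from vertical towards the front: work dial and button along this z. Dial axis at panel x = 0, y = +75 mm, stop button axis at x = 0, y = -75 mm, both along z. Nothing else on it is over 7 mm high.
- speed_dial (a joint): Turn of the black speed dial, rad, growing clockwise seen from in front of the panel (faster). Ten click positions, every 30 degrees: 0, 0.524, 1.047 ... 4.712, stops just beyond both ends; starts in one of the first four. Let go within 12 degrees of a position, a sprung roller pulls it in; about 0.13 N m starts it out of a click, falling to nothing half way, then it pulls ahead.
- dial_grip (a point): Point on the dial's axis, 24 mm above the panel surface, at a good height to grip; its z is panel z, it turns with the dial. The dial is a ribbed cylinder of 55 mm diameter from 8 to 36 mm above the panel, on a skirt of 72 mm diameter (up to 7 mm above the panel).
- dial_mark (a point): The white pointer mark of the dial, 33 mm from its axis, 6.5 mm above the panel; it turns with the dial. In position 0 it points 135 degrees to the left of straight up the slope, and each click moves it 30 degrees clockwise, past ten white marks on the panel.
- stop_stem (a joint): How far the red stop button is pushed in, m: 0 fully out (start), about 0.0085 latched, 0.0105 hard end. It takes 2.5 N at first and up to 6 to 13 N on the way; the latch catches at about 9 mm and keeps it down.
- stop_head (a joint): Clockwise twist of the red stop button seen from in front of the panel, rad: 0 (start) to 0.8 (hard end). Twisted to 0.6 or more while latched in, the latch lets go and a spring (5 N) drives the button out as soon as the fingers allow. A weak spring turns it back to 0 when let go.
- stop_top (a point): Centre of the domed top of the red mushroom button, on its axis: 39 mm above the panel when out, 31 mm when latched. It moves with the button.
- stop_grip (a point): Point on the button's axis at half height of its ribbed side (48 mm diameter, 10 mm high): 27 mm above the panel when out, 18.5 mm when latched; the head's underside is 11 mm lower. Under it a yellow disc of 68 mm diameter and a black nut of 35 mm lie on the panel, up to 5 mm high.
- tube_rack: Bystander: wire rack with test tubes, 121 x 199 x 118 mm, left of the roller; origin under its centre.
- petri_stack: Bystander: stack of Petri dishes, 65 x 71 x 43 mm, in front of the roller; origin under its centre.
- label_tape: Bystander: roll of tape lying flat, 104 x 102 x 25 mm, right of the roller; origin under its centre.
- beaker: Bystander: glass beaker, 56 mm in diameter and 70 mm high, right of the roller; origin under its centre.
- scissors: Bystander: blue-handled scissors lying flat, 87 x 199 x 9 mm, in front of the roller; origin under their centre.

How it is judged:
On the way, in this order (a step that is already met when the one before it is completed fails the run):
1. the stop button is pushed in and stays latched with the fingers off it, with the dial still where it stood (value of joint stop_stem above 0.0075 m and contact force between the fingers and stop_head below 0.5 N and distance of dial_mark from where it was at the start of the episode below 0.006 m), for 0.2 s.
2. with the stop button still in, the dial stands four clicks further and is let go (value of joint stop_stem above 0.0075 m and contact force between the fingers and speed_dial below 0.5 N and distance of dial_mark from where it was at the start of the episode between 0.0545 and 0.0596 m), for 0.2 s.
3. the stop button has sprung fully out again (value of joint stop_stem below 0.0015 m), for 0.2 s.
At the end, for the whole second after the job is handed in: The stop button is fully out again (within 1.5 mm), and the dial rests in the click position four clicks clockwise of its start (120 degrees, within about 8 degrees). The button was latched down before the dial was turned, and stayed down until the dial was set (value of joint stop_stem below 0.0015 m and distance of dial_mark from where it was at the start of the episode between 0.0545 and 0.0596 m and velocity of joint speed_dial between -0.05 and 0.05 rad/s); the robot touches nothing.
It fails at once if a bystander is pushed more than 30 mm (distance of any of tube_rack, petri_stack, label_tape, beaker, scissors from where it was at the start of the episode above 0.03 m).
It also fails if it takes over 67 s, if anything falls off the work surface, if the arm or the gripper's body presses on something with over 40 N, if the wrist force passes 120 N, or if a joint passes its speed limit or range.

## Robot

A 6-joint arm with a two-finger parallel gripper is mounted at the origin on a cart in front of the work surface, level with it; the furniture and walls round the work are solid. World frame = base frame: x ahead of the robot, y to its left, z up, the work surface at z = 0. Lengths are in m, angles in rad, forces in N, time in s.
With the tool pointing down it reaches from about 0.375 to 0.975 m from the base axis. Payload 3.8 kg.
Tool frame: the origin (TCP) lies midway between the tips of the shut fingers; the grasp point (between the pads) lies 19 mm behind it; z points along the fingers, y is the line along which they close (so a half turn about z gives the same grasp; the last joint's range is limited). The gripper opens to 88 mm and grips with 3 to 60 N. Pads are 18 mm wide; open, the fingers measure 123 mm over their backs; the gripper's body (75 mm by 187 mm) begins 45 mm behind the grasp point.
Start: joints at [-1.275, 0.264, 1.604, -0, 1.274, -0.037], TCP at [0.221, -0.638, 0.239] pointing down, gripper open.
Joint ranges: [-2.63, 2.63], [-0.94, 2.18], [0.31, 2.57], [-1.31, 4.45], [0, 2.66], [-2.55, 2.55]. Speed limits (rad/s): [2.57, 2.57, 3.14, 3.14, 3.14, 3.14].

## Interface

Orientations are given as a unit quaternion [w, x, y, z].
In Python, from plant import r, solver, telemetry, snapshot gives the robot as it stands. Calls block until the motion is done:
- r.reach(position, orientation): joint-space move of the TCP to a pose.
- r.move_l(position, orientation=None, v=0.15, max_force=None): straight line of the TCP; orientation=None keeps the orientation; v is the mean speed in m/s. With max_force (N) it stops when the force on the tool has changed by that much, and returns True; else False.
- r.movej(angles): joint-space move.
- r.release() and r.close_gripper(): open the fingers fully, or close them until they stop; the grip force is fixed at half the most.
- r.hold(seconds).
- solver.ik(position, orientation): joint angles nearest the present ones, or None.
- telemetry.sense(): the state.
- snapshot(name): name is "scene" or "top" or "wrist"; returns a dict with "image" (480x640x3 uint8, blue, green, red), "intrinsics" (3x3 intrinsics, pixels), "rvec" (rotation vector, rad) and "tvec" (3), from world to camera coordinates, as OpenCV has them. Camera axes: x right, y down, z forward; pixel columns grow to the right and rows downward; lengths in m; the calibration is good to about 2 mm. A picture is of the moment at which its call begins. There is no depth.
A pose or a line that the arm cannot do raises r.Unreachable and nothing moves.
- r.close_job(): hands the job in; it is judged then, once.
The state is a dict: "time": time; "joints": joint angles; "qd": joint speeds; "joint_efforts": joint torques, N m; "tool_pos": TCP position; "tool_rot": TCP orientation; "ft_force": force on the tool from outside, world axes, zero at the start; "moment": the same for the moment, N m; "finger_gap": finger opening in m; "finger_force": force on a finger pad.
Only numpy, scipy, OpenCV 4.12 (cv2) and the standard library are available. Lean on these libraries where they do the work, as an engineer would, in place of code of your own. Each camera call takes 0.05 s, during which the arm holds its last target. There are 200 camera calls.

## Working session

There is one attempt and no reset: what is moved stays moved. The work goes in short steps, each a Python script; the robot and the scene stay as the last script left them, time stands still between calls to the robot, and variables do not carry over. Pictures are saved under pics/ and viewed, at most 10 in all, crops included, and the job is handed in when it is done.

```bash
mkdir -p pics; ls; python3 - <<'E'
from plant import r, solver, telemetry, snapshot
import cv2
for n in ("scene","top"):
    s=snapshot(n); cv2.imwrite(f"pics/{n}0.png",s["image"]); print(n,s["intrinsics"],s["rvec"],s["tvec"])
print(telemetry.sense())
E
```

```text
pics
scene [[581.21652596   0.         324.49180779]
 [  0.         581.21652596 237.13564504]
 [  0.           0.           1.        ]] [ 1.08228411 -2.14742902  1.18951266] [0.32923905 0.33195085 0.83582051]
top [[481.38960441   0.         325.81073215]
 [  0.         481.38960441 249.4546386 ]
 [  0.           0.           1.        ]] [ 2.17276112 -2.18935141  0.09934642] [-0.02120658  0.56558938  1.01487344]
{'time': 0.1, 'joints': array([-1.27489513e+00,  2.64678472e-01,  1.60521720e+00, -1.08657901e-05,
        1.27369164e+00, -3.69144796e-02]), 'qd': array([ 3.91058980e-04, -4.86952928e-04, -4.53481332e-03,  4.74627563e-04,
        6.18124980e-05,  1.64626400e-03]), 'joint_efforts': array([-3.50330047e-04, -5.03618574e+01, -3.58071363e+01,  7.30660418e-02,
        2.33809993e-02, -5.85024100e-05]), 'tool_pos': array([ 0.22032779, -0.63736127,  0.23752299]), 'tool_rot': array([-9.88306411e-04,  9.86185382e-01,  1.65642377e-01, -1.33936418e-04]), 'ft_force': array([ 0.14393969, -0.29829185, -0.60363686]), 'moment': array([-0.00523103, -0.0127626 ,  0.02264868]), 'finger_force': 0.0, 'finger_gap': 0.08798734655389102}
```

View pics/scene0.png

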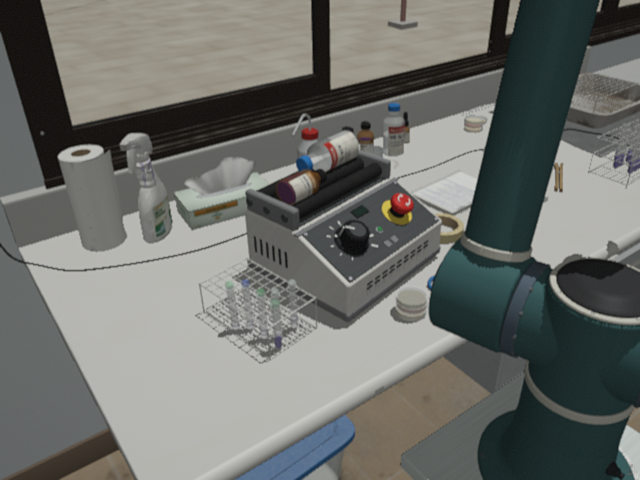

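View pics/top0.png

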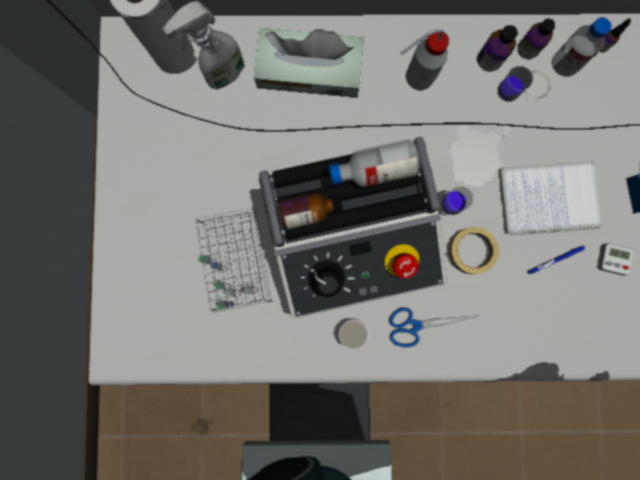

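```bash
cat > h.py <<'E'
import numpy as np, cv2
from scipy.spatial.transform import Rotation as R
from scipy.optimize import least_squares
from plant import r, solver, telemetry, snapshot
TILT=R.from_euler('y',-25,degrees=True)
def pose(x,y,yaw): return np.array([x,y,0.128]), R.from_euler('z',yaw)*TILT
def world(p,pts): o,Q=pose(*p); return o+Q.apply(np.atleast_2d(pts))
def proj(s,W): return cv2.projectPoints(W.astype(float),s["rvec"],s["tvec"],s["intrinsics"],None)[0][:,0]
def fit(obs,p0):  # obs: list of (snapshot, panelpts, pixels)
    f=lambda p: np.concatenate([(proj(s,world(p,P))-np.array(U)).ravel() for s,P,U in obs])
    q=least_squares(f,p0,loss='soft_l1'); return q.x,f(q.x).reshape(-1,2)
def tool(p,pt,ang=0.):
    """TCP pose at panel point, tool z = -panel z, tool y turned clockwise (seen from the front) by ang from panel y"""
    o,Q=pose(*p)
    q=(Q*R.from_euler('z',-ang)*R.from_euler('x',np.pi)).as_quat()
    return world(p,pt)[0], np.array([q[3],*q[:3]])
def save(s,name): cv2.imwrite(f"pics/{name}.png",s["image"])
E
python3 - <<'E'
from h import *
np.set_printoptions(precision=4,suppress=True)
s=snapshot("top")
P=np.array([[0,.075,.036],[0,-.075,.039],[.068,-.151,0],[-.068,-.151,0],[-.068,.151,0]])
U=[(327,279),(404,265),(436,222),(443,284),(295,314)]
p,e=fit([(s,P,U)],[.6,.1,0]); print(p,e)
c,Q=pose(*p)
for a in (0,np.pi):
  for pt in ([0,0,.2],[-.06,0,.2],[0,.075,.01],[0,-.075,.01]):
    for d in (-60,-30,0,30,60):
      t=tool(p,pt,a+np.radians(d)); j=solver.ik(*t); print(round(a,1),pt,d,j)
E
```

```text
[ 0.5216 -0.0973  0.1866] [[ 0.0286  3.1261]
 [ 2.1296  2.1904]
 [ 0.211  -2.8221]
 [-0.4334 -0.4003]
 [-1.3837 -0.8389]]
0 [0, 0, 0.2] -60 [-0.5151 -0.469   2.1985  0.3127  1.0906 -0.2783]
0 [0, 0, 0.2] -30 [-0.5151 -0.469   2.1985  0.3127  1.0906  0.2453]
0 [0, 0, 0.2] 0 [-0.5151 -0.469   2.1985  0.3127  1.0906  0.7689]
0 [0, 0, 0.2] 30 [-0.5151 -0.469   2.1985  0.3127  1.0906  1.2925]
0 [0, 0, 0.2] 60 [-0.5151 -0.469   2.1985  0.3127  1.0906  1.8161]
0 [-0.06, 0, 0.2] -60 [-0.6379 -0.5638  2.2958  0.3506  1.1278 -0.4073]
0 [-0.06, 0, 0.2] -30 [-0.6379 -0.5638  2.2958  0.3506  1.1278  0.1163]
0 [-0.06, 0, 0.2] 0 [-0.6379 -0.5638  2.2958  0.3506  1.1278  0.6399]
0 [-0.06, 0, 0.2] 30 [-0.6379 -0.5638  2.2958  0.3506  1.1278  1.1635]
0 [-0.06, 0, 0.2] 60 [-0.6379 -0.5638  2.2958  0.3506  1.1278  1.6871]
0 [0, 0.075, 0.01] -60 [-0.2081 -0.2193  2.3588  0.2856  0.615  -0.0728]
0 [0, 0.075, 0.01] -30 [-0.2081 -0.2193  2.3588  0.2856  0.615   0.4508]
0 [0, 0.075, 0.01] 0 [-0.2081 -0.2193  2.3588  0.2856  0.615   0.9744]
0 [0, 0.075, 0.01] 30 [-0.2081 -0.2193  2.3588  0.2856  0.615   1.498
[... 794 characters left out ...]
 2.2958  0.3506  1.1278 -2.5017]
3.1 [-0.06, 0, 0.2] 30 [-0.6379 -0.5638  2.2958  0.3506  1.1278 -1.9781]
3.1 [-0.06, 0, 0.2] 60 [-0.6379 -0.5638  2.2958  0.3506  1.1278 -1.4545]
3.1 [0, 0.075, 0.01] -60 None
3.1 [0, 0.075, 0.01] -30 None
3.1 [0, 0.075, 0.01] 0 [-0.2081 -0.2193  2.3588  0.2856  0.615  -2.1672]
3.1 [0, 0.075, 0.01] 30 [-0.2081 -0.2193  2.3588  0.2856  0.615  -1.6436]
3.1 [0, 0.075, 0.01] 60 [-0.2081 -0.2193  2.3588  0.2856  0.615  -1.12  ]
3.1 [0, -0.075, 0.01] -60 None
3.1 [0, -0.075, 0.01] -30 None
3.1 [0, -0.075, 0.01] 0 None
3.1 [0, -0.075, 0.01] 30 [-0.5276 -0.0626  2.2258  0.4497  0.6904 -2.0694]
3.1 [0, -0.075, 0.01] 60 [-0.5276 -0.0626  2.2258  0.4497  0.6904 -1.5458]
```

```bash
python3 - <<'E'
from h import *
np.set_printoptions(precision=4,suppress=True)
p=[.5216,-.0973,.1866]
r.reach(*tool(p,[0,0,.2],0)); s=snapshot("wrist"); save(s,"w1")
print(telemetry.sense()["time"]); P=np.array([[0,.075,.036],[0,-.075,.039],[.068,-.151,0],[-.068,-.151,0],[-.068,.151,0],[.068,.151,0]])
print(proj(s,world(p,P)))
E
```

```text
2.2417
[[224.0352 217.5729]
 [404.0079 218.2435]
 [486.8948 131.0323]
 [467.611  274.9193]
 [160.143  275.3762]
 [140.1453 131.478 ]]
```

View pics/w1.png

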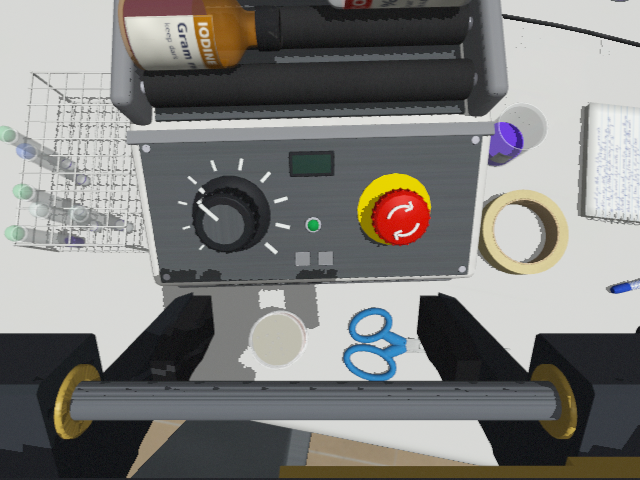

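```bash
python3 - <<'E'
from h import *
im=cv2.imread("pics/w1.png"); c=cv2.resize(im[110:300,120:510],None,fx=2.05,fy=2.05,interpolation=cv2.INTER_CUBIC); cv2.imwrite("pics/c1.png",c)
h=cv2.cvtColor(im,cv2.COLOR_BGR2HSV)
red=((h[...,0]<8)|(h[...,0]>172))&(h[...,1]>150)&(h[...,2]>80); yel=(h[...,0]>20)&(h[...,0]<32)&(h[...,1]>180)
w=np.zeros_like(red); w[150:270,330:460]=1
for m in (red&w,yel&w,(red|yel)&w):
    k=cv2.findContours(m.astype('uint8'),0,1)[0]; k=max(k,key=cv2.contourArea); print(cv2.boundingRect(k),cv2.minEnclosingCircle(k))
E
```

```text
(371, 189, 60, 57) ((400.5120544433594, 216.6445770263672), 29.519180297851562)
(357, 173, 74, 72) ((393.5, 208.5), 37.316314697265625)
(357, 173, 74, 73) ((394.17034912109375, 209.64341735839844), 37.623931884765625)
```

View pics/c1.png

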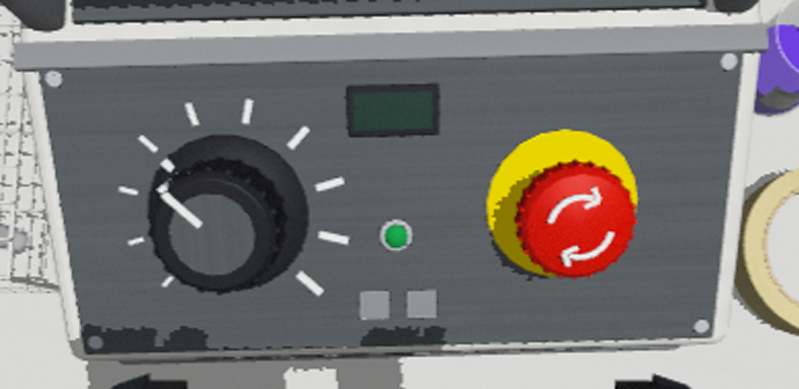

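```bash
python3 - <<'E'
from h import *
np.set_printoptions(precision=4,suppress=True)
s=snapshot("wrist")
P=np.array([[0,.075,.007],[0,.075,.036],[0,-.075,.004],[0,-.075,.030]])
U=[(231.2,213.9),(223.4,224.1),(394,209.3),(400.7,217)]
p,e=fit([(s,P,U)],[.5216,-.0973,.1866]); print(p,e)
th=np.radians(-135+30*np.arange(10))
U2=np.array([(167,282),(136,241),(128,190),(148,143),(192,114),(248,111),(298,137),(330,184),(333,237),(310,284)])/2.05+[120,110]
# marks: recover panel coords by ray-plane (homography)
g=np.array([[-.06,-.15,0],[.06,-.15,0],[.06,.15,0],[-.06,.15,0]])
H=cv2.findHomography(proj(s,world(p,g)),g[:,:2])[0]
m=cv2.perspectiveTransform(U2[None],H)[0]-[0,.075]
print(np.c_[np.hypot(*m.T),np.degrees(np.arctan2(-m[:,1],m[:,0]))-np.degrees(th)])
o=cv2.perspectiveTransform(np.array([[[231.2,213.9]]]),H); print(o)
E
```

```text
[ 0.5185 -0.097   0.2121] [[-1.0063  0.831 ]
 [-0.1295 -0.7356]
 [ 0.6325  0.24  ]
 [ 0.3143 -0.2608]]
[[ 0.0459 -1.117 ]
 [ 0.0455 -1.5456]
 [ 0.0454 -1.2525]
 [ 0.0453 -0.9666]
 [ 0.0452 -0.4054]
 [ 0.0459  0.6034]
 [ 0.0464  0.7528]
 [ 0.0475  1.5113]
 [ 0.0482  1.35  ]
 [ 0.0498  1.3213]]
[[[-0.001   0.0756]]]
```

```bash
echo 'p=[.5185,-.097,.2121]' >> h.py; python3 - <<'E'
from h import *
r.close_gripper()
r.reach(*tool(p,[0,-.075,.09])); r.move_l(tool(p,[0,-.075,.045])[0],v=.1)
hit=r.move_l(tool(p,[0,-.075,.026])[0],v=.015,max_force=25)
t=telemetry.sense(); o,Q=pose(*p); print(hit,Q.inv().apply(t["tool_pos"]-o),t["ft_force"],t["time"])
r.move_l(tool(p,[0,-.075,.1])[0],v=.15); r.release()
r.reach(*tool(p,[-.02,0,.2])); save(s:=snapshot("wrist"),"w2")
print(proj(s,world(p,[[0,-.075,.039],[0,-.075,.031]])),telemetry.sense()["time"])
E
```

```text
True [ 0.00033735 -0.07522553  0.0287148 ] [-6.00906714 -1.24378416  7.49607742] 5.8833
[[406.14342157 194.90607197]
 [403.95741389 193.00454896]] 8.4583
```

View pics/w2.png

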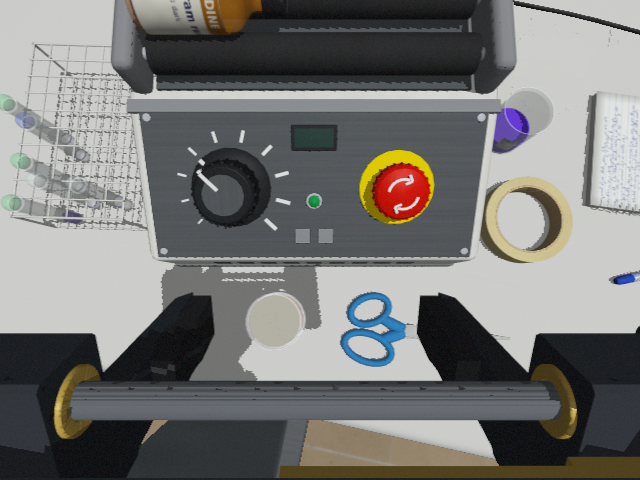

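```bash
python3 - <<'E'
from h import *
D=[0,.075]; rad=np.radians
r.reach(*tool(p,D+[.10],rad(-60))); r.move_l(tool(p,D+[.0105])[0],v=.06)
r.close_gripper(); print(telemetry.sense()["finger_gap"],telemetry.sense()["finger_force"])
for d in np.arange(-45,61,15):
    r.reach(*tool(p,D+[.0105],rad(d)))
    t=telemetry.sense(); print(d,np.round(t["ft_force"],1),np.round(t["moment"],2))
r.hold(.2); r.release(); r.hold(.3)
r.move_l(tool(p,D+[.10])[0],v=.1)
r.reach(*tool(p,[-.02,0,.2])); save(snapshot("wrist"),"w3"); print(telemetry.sense()["time"])
E
```

```text
0.05143339712034054 30.000957038719207
-45 [-6.7  0.1  3.6] [0.11 0.86 0.13]
-30 [-6.3  0.3  3.1] [0.19 0.85 0.18]
-15 [-6.5  1.3  3.9] [0.24 0.86 0.17]
0 [-6.1  1.3  4.1] [0.31 0.79 0.18]
15 [-6.4  1.3  4.1] [0.31 0.84 0.13]
30 [-6.7  1.9  3.5] [0.42 0.79 0.22]
45 [-5.8  2.1  3.8] [0.37 0.8  0.2 ]
60 [-6.5  2.2  4.2] [0.43 0.74 0.23]
17.8583
```

View pics/w3.png

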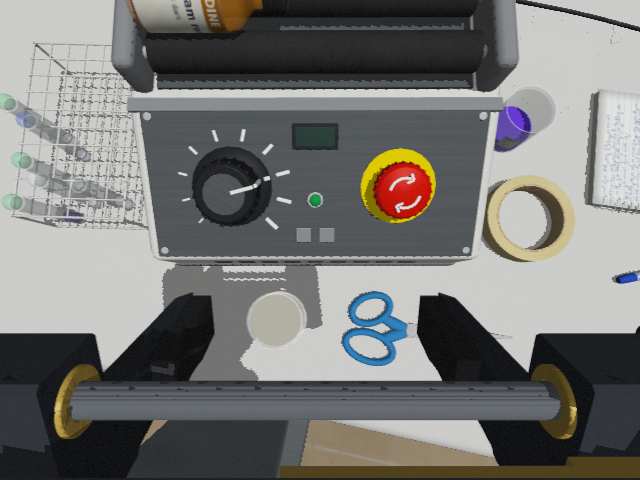

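The pointer now stands at the mark at about (282,173), four marks on from (196,150). The button at (402,190) is still in.

```bash
python3 - <<'E'
from h import *
B=[0,-.075]; rad=np.radians
r.reach(*tool(p,B+[.09],rad(-20))); r.move_l(tool(p,B+[.008])[0],v=.06)
r.close_gripper(); print(telemetry.sense()["finger_gap"],telemetry.sense()["finger_force"])
for d in (-5,10,23):
    r.reach(*tool(p,B+[.008],rad(d)))
    t=telemetry.sense(); print(d,np.round(t["ft_force"],1),np.round(t["moment"],2))
r.hold(.2); r.release(); r.hold(.3)
r.move_l(tool(p,B+[.10])[0],v=.1)
r.reach(*tool(p,[-.02,0,.2])); save(snapshot("wrist"),"w4"); print(telemetry.sense()["time"])
E
```

```text
0.04648037013624202 29.99901337087067
-5 [-3.2  3.4  2.3] [0.52 0.42 0.33]
10 [-4.1  3.1  4.2] [0.51 0.59 0.29]
23 [-5.9  1.9  3.8] [0.42 0.6  0.23]
24.6833
```

View pics/w4.png

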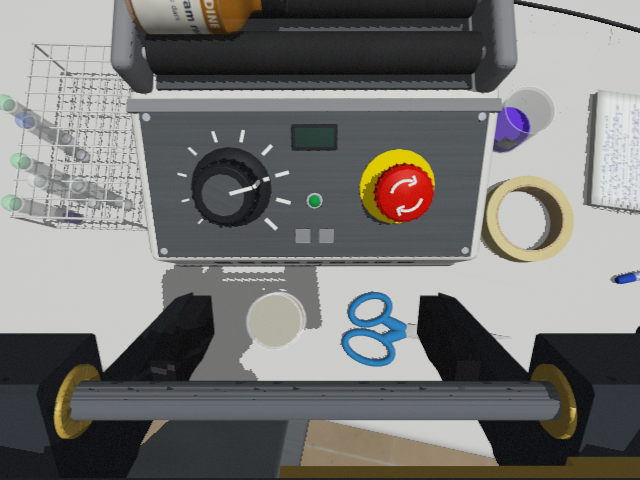

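The red head has moved to about (405,193) and looks larger. I'll compare it with the latched picture before handing in.

```bash
python3 - <<'E'
from h import *
s=snapshot("wrist")
def red(im):
    h=cv2.cvtColor(im,cv2.COLOR_BGR2HSV); m=((h[...,0]<8)|(h[...,0]>172))&(h[...,1]>150)&(h[...,2]>80); m[:130]=0;m[240:]=0;m[:,:330]=0;m[:,460:]=0
    k=max(cv2.findContours(m.astype('uint8'),0,1)[0],key=cv2.contourArea); return cv2.minEnclosingCircle(k)
print(red(cv2.imread("pics/w3.png")),red(s["image"]))
print(proj(s,world(p,[[0,-.075,z] for z in(.0215,.030)])))
E
```

```text
((402.3053283691406, 190.04171752929688), 29.32391929626465) ((404.3463439941406, 191.4633026123047), 30.349952697753906)
[[402.5982884  189.54005403]
 [404.81413315 191.45458949]]
```

The image shift matches the full 8.5 mm of travel, so the button is out.

```bash
python3 -c "
from plant import r
print(r.close_job())"
```

```text
the job is handed in; nothing more can be done
None
```

I latched the stop button, turned the dial four clicks clockwise (position 3 to 7), twisted the button so it sprang back out, and handed the job in at about 25 s; the wrist pictures confirm the dial and button, and no bystander appears to have moved, but no verdict was returned.

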